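Cover the pearl tin and take off the outer lid

ROBOT

A 7-joint arm with a two-finger parallel gripper is mounted at the origin on the work surface. World frame = base frame: x ahead of the robot, y to its left, z up, the work surface at z = 0. Lengths are in m, angles in rad, forces in N, time in s.
With the tool pointing down it reaches from about 0.4 to 0.85 m from the base axis. Payload 10.4 kg.
Tool frame: the origin (TCP) lies at the very end of the fingers, on their centre line; the grasp point (between the pads) lies 19 mm behind it; x points along the fingers, z is the direction in which the jaws open and shut, and the axes are right-handed (so a half turn about x gives the same grasp; the last joint's range is limited). The gripper opens to 85 mm and grips with 20 to 120 N. Pads are 22 mm wide; open, the fingers measure 114 mm over their backs; the gripper's body (76 mm by 85 mm) begins 54 mm behind the grasp point. The pads swing forward as they close: fully open they stand 13 mm farther back than shut.
Start: joints at [1.126, 0.332, -0.065, 1.46, 0.022, 1.35, -0.088], TCP at [0.256, -0.57, 0.194] pointing down, gripper open.
Joint ranges: [-2.6, 2.6], [-0.5, 2.12], [-1.47, 1.34], [0.16, 2.42], [-1.27, 4.41], [0.06, 2.06], [-2.6, 2.6]. Speed limits (rad/s): [2.22, 2.22, 2.79, 2.79, 3.14, 3.14, 3.14].

INTERFACE

Orientations are given as a unit quaternion [x, y, z, w].
In Python, from workcell import telemetry, viewer, manip, spot_in, mark_of gives the robot as it stands. The module is installed in compiled form; this text tells all that it offers.
- The arm moves only by the shell command python3 -m crank 'ROWS' [FORCE]. ROWS is JSON, a list of rows, each a list of 3 entries, a list of its own where there are three numbers: the closure, from 0 (fully open) to 1 (shut), then the shift along the world's x, y, z in cm, then the turn, a rotation vector about the world's x, y, z in rad. A call has 1 to 12 rows; each row shifts and turns the commanded pose from where the row before left it; what a row does not reach is not made up. A row lasts 1/12 s, in which the tool goes at most 41.7 mm and 7.16 degrees, less where a joint would pass 70% of its speed; a pose out of reach is approached as far as the arm can. A call with a gripper value outside its range is refused whole. The fingers move at their own pace and stop on an object; FORCE is the grip in N (left out, the last holds). Time passes only in rows, so rows that do not move let the fingers close. It gives the time, the measured TCP pose, the force and the opening at its end, in the units of the state.
- telemetry.get_obs(): the state, without advancing time (a new reading comes with each control period).
- viewer.camera(name): name is "side" or "top" or "wrist"; returns a dict with "frame" (480x640x3 uint8, red, green, blue), "intrinsics" (3x3 intrinsics, pixels), "k1" (the pictures are not rectified: a ray, as slopes to the right and down, at radius r is drawn at 1 + k1 r^2 times it, then the intrinsics apply), "cam_to_world" (4x4, takes a point from camera to world coordinates). Camera axes: x right, y up, looking along -z (the intrinsics and any distortion apply to the point x, -y, -z); pixel columns grow to the right and rows downward; lengths in m; the calibration is good to about 2 mm. A picture is of the moment at which its call begins. There is no depth.
- manip.hand_in(): hands the job in, once; it reports no verdict.
Trained networks look in a picture, given as the dict that the camera call returned (one of the last four; its "shot" number tells which), for a name from the list of things; names that differ only in an ending like _2 or _b are one class to them, and where a whole thing is asked for, a point or a joint stands for the part that bears it (a point fixed in the world has none). Each returns a list of dicts, best first, with "conf" (0 to 1); they miss things now and then, are a little off and sometimes report something else, mostly with a low value. They report only what shows in the picture. A call takes as long as a camera call.
- spot_in(thing, picture): "location" ([x, y, z] in m, in the coordinates of the camera as it stood for that picture, good to about 4 mm: the middle of the surface that is visible of it).
- mark_of(thing, picture): "location" ([x, y, z] in m, in the coordinates of the camera as it stood for that picture, good to about 4 mm: a listed point, or the origin of a listed thing).
The state is a dict: "clock": time; "joint_pos": joint angles; "joint_velocities": joint speeds; "tau": joint torques, N m; "position": TCP position; "ee_rot": TCP orientation; "ft_force": force on the tool from outside, world axes, zero at the start; "torque": the same for the moment, N m; "grip_width": opening from 0.0 (shut) to 1.0 (fully open).
Only numpy, scipy, OpenCV 4.12 (cv2) and the standard library are available. Lean on these libraries where they do the work, as an engineer would, in place of code of your own. Each camera call takes 0.05 s, during which the arm holds its last target. There are 200 camera calls.

TASK

Take the two-part lid (white inner lid with the blue outer lid nested over it) by the orange knob, pull it up out of its spring holder, and lower both lids together onto the silver-coloured tin of white pearls until they are fully seated. Then let go of the knob and lift the blue outer lid off alone, leaving the inner lid seated and undisturbed on the tin, which stays upright about where it stands; never part the two lids anywhere else. Finish while still holding the outer lid in the gripper, level and still, over the tin and well clear above the knob, with the other things on the bench left alone.

Things in the scene. Friction and masses are not known exactly. Their poses are not given: they have to be found in the camera images.
- inner_lid: Inner lid, 60 g: white disc 50 mm across, 4 mm thick; below it a plug 14 mm deep, at most 39 mm across, end tapered; above it a plain round orange knob, 16 mm across, its top 38 mm above the origin. Origin: centre of the disc's underside, which sits on the rim; z up along the knob. Starts snapped in the holder under the outer lid (only the knob shows).
- outer_lid: Outer lid, 50 g: blue round cap 60 mm across; 3 mm top plate with a 22 mm hole through which the knob stands up 31 mm; skirt 2.5 mm thick, 18 mm down from the plate's underside. Origin: centre of the plate's underside; z up. Lies loose on the inner disc (origin 4 mm above inner_lid's): the knob lifts both; gripped across its skirt it comes off alone.
- tin: Target: open silver-coloured tin of white pearls, 49 mm across outside, 43 inside, 50 high, 250 g, loose, on a 3 mm bench mat; pearls reach 20 mm below the rim. Origin: centre of the underside; z up. Seated, inner_lid's origin is 50 mm above the tin's, plug clearance 2 mm all round; the skirt hangs outside with 3 mm clearance, its edge 36 mm above the tin's origin.
- holder: Fixed spring lid holder: dark teal block 80 x 80 x 22 mm with a black collar 49 mm across, rim 50 mm above the origin. Origin: centre of the underside; z up. Four sprung noses in the collar hold the plug; pulling the knob straight up with about 7 N (4 to 12) snaps it free within 11 mm; plug and skirt are clear after 18 mm.
- blue_tin: Bystander: brass-coloured tin of dark blue beads, same size as the target tin, loose. Origin: centre of its underside.
- pliers: Bystander: pliers with dark teal handles, lying flat, about 125 x 60 x 12 mm, origin on the mat below the pivot.
- round_pliers: Bystander: round-nose pliers with dark teal handles, lying flat, about 135 x 60 x 12 mm, origin on the mat below the pivot.
- spool: Bystander: spool of copper wire standing on its flange, 52 mm diameter, 28 mm high, origin at the centre of its underside.
- dish: Bystander: white ceramic dish of pearls, 72 mm diameter, 20 mm high, origin at the centre of its underside.
- glue: Bystander: small yellow glue bottle, 36 mm diameter, 85 mm high, standing, origin at the centre of its underside.
- polish_block: Bystander: dark rubber polishing block 70 x 30 x 25 mm, origin at the centre of its underside.

How it is judged:
By the outcome, as a careful person would: the job done as asked, in the order asked, and still so for the second after the job is handed in, while the arm keeps its last pose, push and grip.
It also fails if it takes over 58 s, if anything falls off the work surface, if the arm or the gripper's body presses on something with over 40 N, if the wrist force passes 120 N, or if a joint passes its speed limit or range.

## Working session

There is one attempt and no reset: what is moved stays moved. The work goes in short steps, Python scripts to look and compute and a shell command to move; the robot and the scene stay as the last step left them, time stands still between calls to the robot, and variables do not carry over. Pictures are saved under pics/ and viewed, about 8 in all and at most 12, crops included, and the job is handed in when it is done.

```bash
mkdir -p pics
cat > h.py <<'E'
import numpy as np, cv2
from workcell import telemetry, viewer, manip, spot_in, mark_of
def w(p,loc): return (np.array(p["cam_to_world"])@np.r_[loc,1])[:3]
def save(p,n): cv2.imwrite('pics/'+n,p["frame"][:,:,::-1])
def ray_at_z(p,u,v,z):
    K=np.array(p["intrinsics"]);d=np.array([(u-K[0,2])/K[0,0],(v-K[1,2])/K[1,1]])
    s=d.copy()
    for _ in range(30): s=d/(1+p["k1"]*(s@s))
    T=np.array(p["cam_to_world"]);r=T[:3,:3]@np.array([s[0],-s[1],-1.]);o=T[:3,3]
    return o+r*(z-o[2])/r[2]
def proj(p,X):
    K=np.array(p["intrinsics"]);T=np.array(p["cam_to_world"]);c=T[:3,:3].T@(np.array(X)-T[:3,3])
    s=np.array([c[0],-c[1]])/-c[2];s=s*(1+p["k1"]*(s@s));return K[0,0]*s[0]+K[0,2],K[1,1]*s[1]+K[1,2]
E
python3 - <<'E'
from h import *
np.set_printoptions(precision=4,suppress=True)
o=telemetry.get_obs();print({k:np.round(o[k],3) for k in('clock','position','ee_rot','ft_force','grip_width')})
ps={}
for n in("top","side"):
    p=viewer.camera(n);save(p,n+'0.png');print(n,np.array(p["cam_to_world"])[:3,3])
    for t in("inner_lid","outer_lid","tin","holder","blue_tin","spool","dish","glue","pliers","round_pliers","polish_block"):
        for r in mark_of(t,p)[:2]: print(t,round(r["conf"],2),w(p,r["location"]))
E
```

```text
{'clock': np.float64(0.0), 'position': array([ 0.256, -0.57 ,  0.194]), 'ee_rot': array([ 0.385,  0.594, -0.384,  0.593]), 'ft_force': array([ 0.214,  0.62 , -0.732]), 'grip_width': np.float64(0.999)}
top [ 0.3095 -0.0039  1.2947]
inner_lid 0.65 [ 0.5714 -0.0159  0.0543]
outer_lid 0.76 [ 0.572  -0.0199  0.0599]
tin 0.62 [ 0.5496 -0.2187  0.0025]
tin 0.31 [0.5156 0.3976 0.0034]
holder 0.91 [ 0.5729 -0.0205  0.0003]
blue_tin 0.84 [0.5817 0.246  0.0042]
spool 0.59 [ 0.733  -0.1945  0.0089]
dish 0.68 [0.7194 0.1946 0.0047]
glue 0.84 [0.518  0.3989 0.0043]
pliers 0.57 [ 0.717   0.002  -0.0003]
round_pliers 0.6 [ 0.3892 -0.0059  0.0054]
polish_block 0.91 [ 0.4888 -0.3925 -0.0001]
side [0.2542 0.8108 0.7274]
inner_lid 0.5 [ 0.5713 -0.018   0.049 ]
inner_lid 0.26 [ 0.5466 -0.2219  0.0005]
outer_lid 0.98 [ 0.5697 -0.0161  0.0559]
tin 0.63 [ 0.5479 -0.2177  0.0022]
tin 0.22 [ 0.572  -0.0219  0.0004]
holder 0.67 [ 0.5735 -0.0244  0.001 ]
blue_tin 0.88 [0.5781 0.2464 0.0044]
blue_tin 0.17 [0.7166 0.1977 0.0024]
spool 0.78 [ 0.7395 -0.1923  0.0035]
glue 0.97 [ 0.516   0.4012 -0.0039]
pliers 0.95 [0.716  0.0039 0.0031]
round_pliers 0.87 [ 0.3936 -0.0013  0.0033]
polish_block 0.74 [ 0.4887 -0.3933 -0.0001]
```

View pics/top0.png

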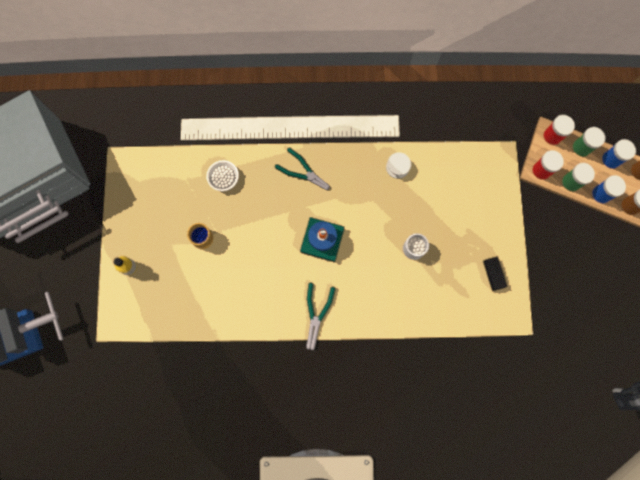

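View pics/side0.png

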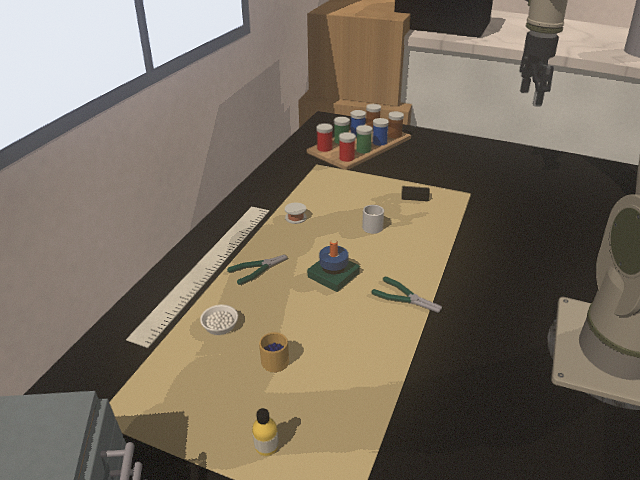

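Top view: holder with the lids at px (323,237), silver tin at (417,246). The side view agrees. I'll go above the tin first for a close look, then on to the holder.

```bash
python3 -m crank '[[0,[2.2,2.7,0.4],[0,0,0]],[0,[2.5,3.0,0.4],[0,0,0]],[0,[2.5,3.0,0.4],[0,0,0]],[0,[2.5,3.0,0.4],[0,0,0]],[0,[2.5,3.0,0.4],[0,0,0]],[0,[2.5,3.0,0.4],[0,0,0]],[0,[2.5,3.0,0.4],[0,0,0]],[0,[2.5,3.0,0.4],[0,0,0]],[0,[2.5,3.0,0],[0,0,0]],[0,[2.5,3.0,0],[0,0,0]],[0,[2.5,3.0,0],[0,0,0]],[0,[2.2,2.6,0],[0,0,0]]]' 20
python3 - <<'E'
from h import *
np.set_printoptions(precision=4,suppress=True)
o=telemetry.get_obs();print(o['clock'],o['position'],o['ee_rot'],np.array(o['joint_pos']))
p=viewer.camera("wrist");save(p,'w1.png');print(np.array(p["cam_to_world"]),p["intrinsics"],p["k1"])
for t in("tin",):
    for r in mark_of(t,p)[:2]: print(t,round(r["conf"],2),w(p,r["location"]))
np.save('w1.npy',p,allow_pickle=True)
E
```

```text
clock: 2.2
position: [0.5513, -0.2147, 0.2267]
ee_rot: [0.384, 0.594, -0.384, 0.594]
ft_force: [0.2, 0.1, 0.8]
grip_width: 1.001
2.2 [ 0.5513 -0.2147  0.2267] [ 0.3841  0.5936 -0.3837  0.594 ] [ 0.5852  0.2652 -0.3544  1.4907  0.0921  1.4015 -0.9211]
[[ 0.4105  0.8642  0.2909  0.627 ]
 [-0.9119  0.3892  0.1305 -0.1803]
 [-0.0004 -0.3189  0.9478  0.4066]
 [ 0.      0.      0.      1.    ]] [[345.9399   0.     314.7947]
 [  0.     345.9399 239.3811]
 [  0.       0.       1.    ]] -0.057195672146574034
tin 0.87 [ 0.5475 -0.2163  0.0012]
```

View pics/w1.png

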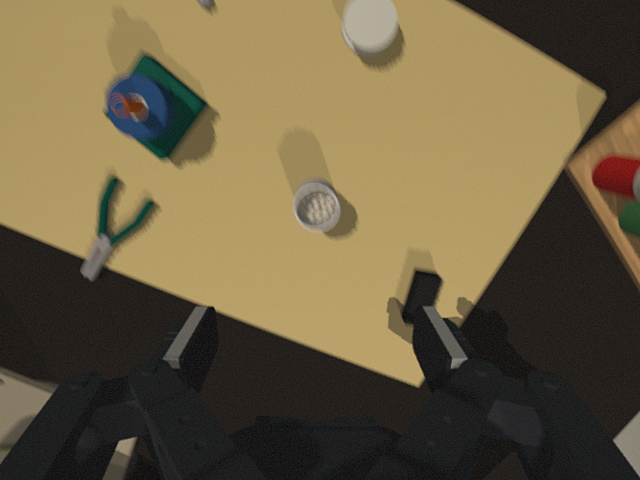

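The tin rim is at about px (318,206) and the lid and knob at about (135,107). I'll fit silhouettes to pin both down.

```bash
cat >> h.py <<'E'
from scipy.optimize import minimize
def sil(p,x,y,r,z0,z1):
    a=np.linspace(0,2*np.pi,60)
    P=[proj(p,(x+r*np.cos(t),y+r*np.sin(t),z)) for z in(z0,z1) for t in a]
    m=np.zeros((480*4,640*4),np.uint8);cv2.fillConvexPoly(m,cv2.convexHull((np.array(P)*4).round().astype(np.int32)),1)
    return cv2.resize(m.astype(np.float32),(640,480),interpolation=cv2.INTER_AREA)
def fit(p,mask,x,y,r,z0,z1):
    u,v=map(int,proj(p,(x,y,z1)))
    n,l,st,c=cv2.connectedComponentsWithStats(mask.astype(np.uint8))
    k=min(range(1,n),key=lambda i:np.hypot(*(c[i]-(u,v)))+(1e3 if st[i][4]<150 else 0))
    h=cv2.convexHull(np.argwhere(l==k)[:,::-1].astype(np.int32));m=np.zeros(mask.shape,np.uint8);cv2.fillConvexPoly(m,h,1)
    f=lambda q:-np.minimum(s:=sil(p,q[0]/100,q[1]/100,r,z0,z1),m).sum()/np.maximum(s,m).sum()
    o=minimize(f,[x*100,y*100],method='Nelder-Mead',options=dict(initial_simplex=[[x*100,y*100],[x*100+1,y*100],[x*100,y*100+1]],xatol=.02,fatol=1e-4))
    return o.x/100,-o.fun,m
def masks(p):
    H,S,V=[a.astype(int) for a in cv2.split(cv2.cvtColor(p["frame"],cv2.COLOR_RGB2HSV))]
    return dict(blue=(H>105)&(H<130)&(S>100)&(V>40),gray=(S<70)&(V>60),orange=((H<14))&(S>130)&(V>90))
E
python3 - <<'E'
from h import *
p=np.load('w1.npy',allow_pickle=True).item();m=masks(p)
for n,a in dict(tin=(m['gray'],.548,-.217,.0245,.003,.053),lid=(m['blue'],.572,-.019,.03,.039,.060)).items():
    q,s,mm=fit(p,*a);print(n,q.round(4),round(s,3),mm.sum())
E
```

```text
tin [ 0.5495 -0.2174] 0.947 2030
lid [ 0.5703 -0.0189] 0.849 3066
```

```bash
python3 -m crank '[[0,[0.3,2.0,-0.2],[0,0,0]],[0,[0.2,2.6,-0.5],[0,0,0]],[0,[0.2,2.6,-0.6],[0,0,0]],[0,[0.2,2.6,-0.6],[0,0,0]],[0,[0.2,2.6,-0.6],[0,0,0]],[0,[0.2,2.6,-0.6],[0,0,0]],[0,[0.2,2.6,-0.6],[0,0,0]],[0,[0.4,2.0,-0.3],[0,0,0]],[0,[0,0,0],[0,0,0]]]' 20
python3 - <<'E'
from h import *
np.set_printoptions(precision=4,suppress=True)
o=telemetry.get_obs();print(o['clock'],o['position'],o['ft_force'])
p=viewer.camera("wrist");save(p,'w2.png');np.save('w2.npy',p,allow_pickle=True)
m=masks(p)
q,s,mm=fit(p,m['blue'],.572,-.019,.03,.039,.060);print(q,s,mm.sum())
q,s,mm=fit(p,m['orange'],.572,-.019,.008,.060,.091);print('knob',q,s,mm.sum())
for r in mark_of("outer_lid",p)[:1]: print(round(r["conf"],2),w(p,r["location"]))
E
```

```text
clock: 3.05
position: [0.5687, -0.016, 0.1859]
ee_rot: [0.383, 0.595, -0.382, 0.594]
ft_force: [0.1, 1.5, 0.7]
grip_width: 1.002
3.05 [ 0.5687 -0.016   0.1859] [0.1378 1.5276 0.6924]
[ 0.57   -0.0201] 0.9507812857627869 3301
knob [ 0.5704 -0.0199] 0.9119207262992859 409
0.85 [ 0.5712 -0.0222  0.0579]
```

View pics/w2.png

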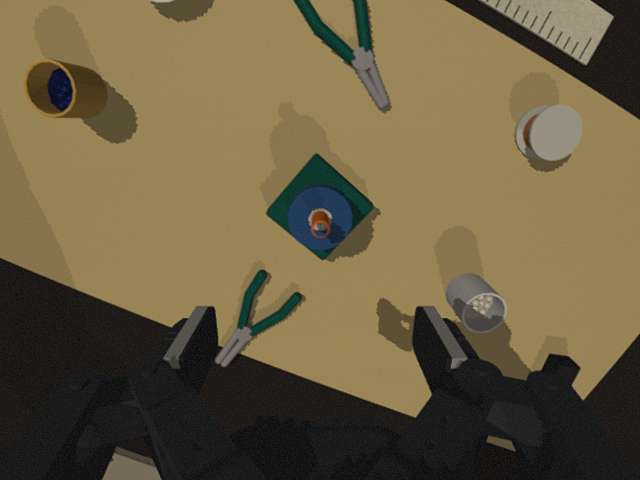

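The lid and knob are at px (320,222) and the tin at (475,303), both clearly visible and free. Next I lower onto the knob.

```bash
python3 -m crank '[[0,[0.1,-0.2,-0.8],[0,0,0]],[0,[0.1,-0.2,-1.5],[0,0,0]],[0,[0,0,-1.8],[0,0,0]],[0,[0,0,-1.8],[0,0,0]],[0,[0,0,-1.8],[0,0,0]],[0,[0,0,-1.6],[0,0,0]],[0,[0,0,-1.3],[0,0,0]],[0,[0,0,-0.9],[0,0,0]],[0,[0,0,-0.5],[0,0,0]],[0,[0,0,-0.1],[0,0,0]],[0,[0,0,0],[0,0,0]]]' 30
python3 - <<'E'
from h import *
p=np.load('w2.npy',allow_pickle=True).item();m=masks(p)
q,s,mm=fit(p,m['gray'],.548,-.217,.0245,.003,.053);print(q.round(4),s,mm.sum())
p=viewer.camera("wrist");save(p,'w3.png')
E
```

```text
clock: 4.07
position: [0.5711, -0.0255, 0.0657]
ee_rot: [0.384, 0.593, -0.384, 0.594]
ft_force: [0.6, -0.1, -0.1]
grip_width: 0.999
[ 0.5477 -0.2202] 0.9764003753662109 2602
```

View pics/w3.png

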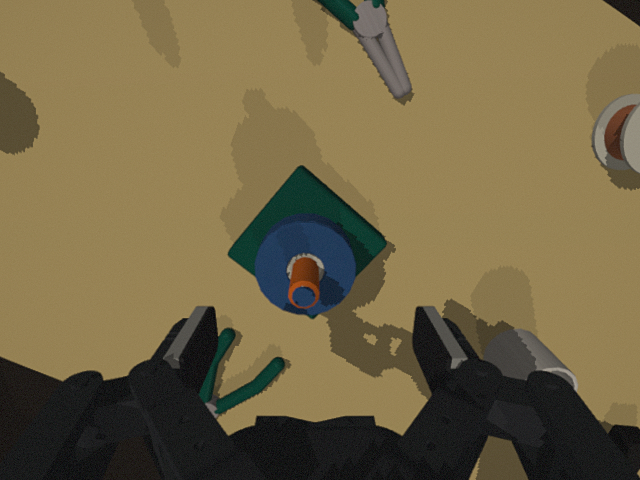

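Run:
```python
from h import *
np.set_printoptions(precision=4,suppress=True)
p=viewer.camera("wrist");m=masks(p);print(telemetry.get_obs()['position'])
for n,a in dict(lid=(m['blue'],.570,-.02,.03,.039,.060),knob=(m['orange'],.57,-.02,.008,.060,.091)).items():
    q,s,mm=fit(p,*a);print(n,q,s,mm.sum())
# TCP axis in picture: project TCP point
print(proj(p,telemetry.get_obs()['position']))
```

```text
[ 0.5715 -0.0253  0.0663]
lid [ 0.5695 -0.0196] 0.9602632522583008 7981
knob [ 0.5706 -0.0192] 0.8999864459037781 1249
(np.float64(315.351750026144), np.float64(276.9629394584542))
```

```bash
python3 -m crank '[[0,[-0.1,0.3,0],[0,0,0]],[0,[0,0.3,0],[0,0,0]],[0,[0,0,0],[0,0,0]],[0.6,[0,0,0],[0,0,0]],[0.6,[0,0,0],[0,0,0]],[0.6,[0,0,0],[0,0,0]],[0.6,[0,0,0],[0,0,0]],[1,[0,0,0],[0,0,0]],[1,[0,0,0],[0,0,0]],[1,[0,0,0],[0,0,0]],[1,[0,0,0],[0,0,0]],[1,[0,0,0],[0,0,0]]]' 60
python3 - <<'E'
from h import *
p=viewer.camera("wrist");save(p,'w4.png')
E
```

```text
clock: 5.17
position: [0.5699, -0.0193, 0.0654]
ee_rot: [0.384, 0.594, -0.384, 0.594]
ft_force: [0.0, -0.0, 0.1]
grip_width: 0.002
```

View pics/w4.png

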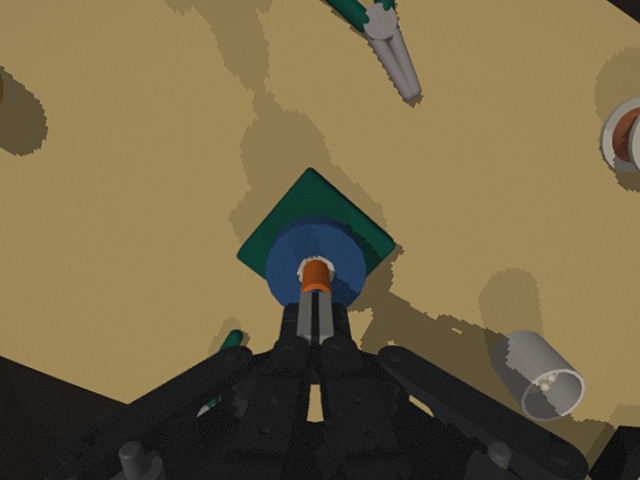

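The gripper reads fully shut, so the knob isn't between the pads. I'll take a closer look, wrist and side crops in one picture.

Run:
```python
from h import *
np.set_printoptions(precision=4,suppress=True)
p=viewer.camera("wrist");s=viewer.camera("side");t=viewer.camera("top");o=telemetry.get_obs();print(o['position'],o['grip_width'],o['ft_force'])
def crop(p,u,v,r,): 
    return cv2.resize(p["frame"][v-r:v+r,u-r:u+r,::-1],(400,400),interpolation=cv2.INTER_CUBIC)
u,v=map(int,proj(s,[.57,-.0195,.075]));print(u,v)
cv2.imwrite('pics/c5.png',np.hstack([crop(p,316,290,60),crop(s,u,v,40)]))
for X in ([.57,-.0195,.091],[.57,-.0195,.06],o['position']): print(proj(p,X),proj(s,X))
```

```text
[ 0.5699 -0.0192  0.0654] -0.001378395649661717 [-0.0735  0.7662 -0.2803]
333 247
(np.float64(315.9723079754502), np.float64(298.6157461276137)) (np.float64(333.6499037995561), np.float64(240.87990876210904))
(np.float64(315.8286452880439), np.float64(273.12486987513955)) (np.float64(333.5687609043265), np.float64(253.21890436759523))
(np.float64(315.32879876050333), np.float64(276.98797525362414)) (np.float64(333.57431668113446), np.float64(251.17702941118577))
```

View pics/c5.png

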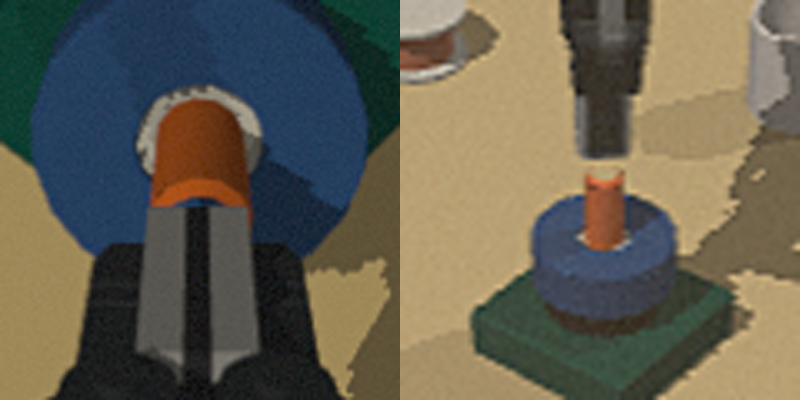

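The side view shows the fingertips about 5 mm above the knob top, although the reported TCP is 25 mm lower. The real tips are therefore about 30 mm behind the stated TCP. I'll open, go down about 27 mm and look before closing.

```bash
python3 -m crank '[[0,[0,0,0.5],[0,0,0]],[0,[0,0,0],[0,0,0]],[0,[0,0,0],[0,0,0]],[0,[0,0,0],[0,0,0]],[0,[0,0,0],[0,0,0]],[0,[0,0,-0.7],[0,0,0]],[0,[0,0,-0.7],[0,0,0]],[0,[0,0,-0.7],[0,0,0]],[0,[0,0,-0.6],[0,0,0]],[0,[0,0,-0.4],[0,0,0]],[0,[0,0,-0.1],[0,0,0]],[0,[0,0,0],[0,0,0]]]' 60
python3 - <<'E'
from h import *
s=viewer.camera("side");p=viewer.camera("wrist")
a=s["frame"][130:290,260:420,::-1];b=p["frame"][200:440,160:480,::-1]
cv2.imwrite('pics/c6.png',np.hstack([cv2.resize(a,(400,400),interpolation=cv2.INTER_CUBIC),cv2.resize(b,(400,400),interpolation=cv2.INTER_CUBIC)]))
for z in (.05,.07,.09,.11,.13,.15): print(z,proj(s,[.57,-.0195,z])[1])
E
```

```text
clock: 6.37
position: [0.5696, -0.0192, 0.038]
ee_rot: [0.384, 0.594, -0.384, 0.593]
ft_force: [0.8, -0.2, -0.7]
grip_width: 1.002
0.05 257.112729704377
0.07 249.2832533769029
0.09 241.28437528904027
0.11 233.1118510070503
0.13 224.76136587384642
0.15 216.2285410492393
```

View pics/c6.png

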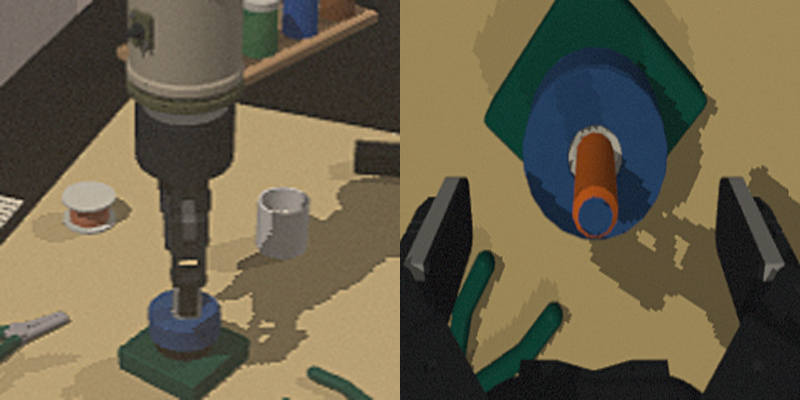

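Side view: the finger now overlaps the knob. Wrist view: the knob top (crop px (597,215)) lies behind the tip line and centred between the pads. Closing now.

```bash
python3 -m crank '[[0.6,[0,0,0],[0,0,0]],[0.6,[0,0,0],[0,0,0]],[0.6,[0,0,0],[0,0,0]],[0.6,[0,0,0],[0,0,0]],[1,[0,0,0],[0,0,0]],[1,[0,0,0],[0,0,0]],[1,[0,0,0],[0,0,0]],[1,[0,0,0],[0,0,0]],[1,[0,0,0],[0,0,0]]]' 60
python3 - <<'E'
from h import *
p=viewer.camera("wrist");save(p,'w7.png')
E
```

```text
clock: 7.22
position: [0.5701, -0.0192, 0.0387]
ee_rot: [0.384, 0.593, -0.384, 0.594]
ft_force: [-0.5, 0.3, 3.8]
grip_width: 0.162
```

Holding (width 0.162). Now I pull straight up.

```bash
python3 -m crank '[[1,[0,0,0.15],[0,0,0]],[1,[0,0,0.2],[0,0,0]],[1,[0,0,0.2],[0,0,0]],[1,[0,0,0.2],[0,0,0]],[1,[0,0,0.2],[0,0,0]],[1,[0,0,0.2],[0,0,0]],[1,[0,0,0.3],[0,0,0]],[1,[0,0,0.3],[0,0,0]],[1,[0,0,0.3],[0,0,0]],[1,[0,0,0.4],[0,0,0]],[1,[0,0,0.3],[0,0,0]],[1,[0,0,0],[0,0,0]]]' 60
python3 -m crank '[[1,[0,0,0.5],[0,0,0]],[1,[0,0,1],[0,0,0]],[1,[0,0,1],[0,0,0]],[1,[0,0,1],[0,0,0]],[1,[0,0,1],[0,0,0]],[1,[0,0,1],[0,0,0]],[1,[0,0,1],[0,0,0]],[1,[0,0,0.5],[0,0,0]],[1,[0,0,0],[0,0,0]],[1,[0,0,0],[0,0,0]]]' 60
python3 - <<'E'
from h import *
s=viewer.camera("side");p=viewer.camera("wrist");np.save('w8.npy',p,allow_pickle=True)
a=s["frame"][130:290,260:420,::-1];b=p["frame"][200:440,160:480,::-1]
cv2.imwrite('pics/c8.png',np.hstack([cv2.resize(a,(400,400),interpolation=cv2.INTER_CUBIC),cv2.resize(b,(400,400),interpolation=cv2.INTER_CUBIC)]))
E
```

```text
clock: 8.27
position: [0.5704, -0.0192, 0.0668]
ee_rot: [0.384, 0.593, -0.384, 0.594]
ft_force: [0.8, -1.3, -1.8]
grip_width: 0.153
clock: 9.1
position: [0.57, -0.0193, 0.136]
ee_rot: [0.384, 0.593, -0.384, 0.594]
ft_force: [-0.3, 0.0, -1.4]
grip_width: 0.155
```

View pics/c8.png

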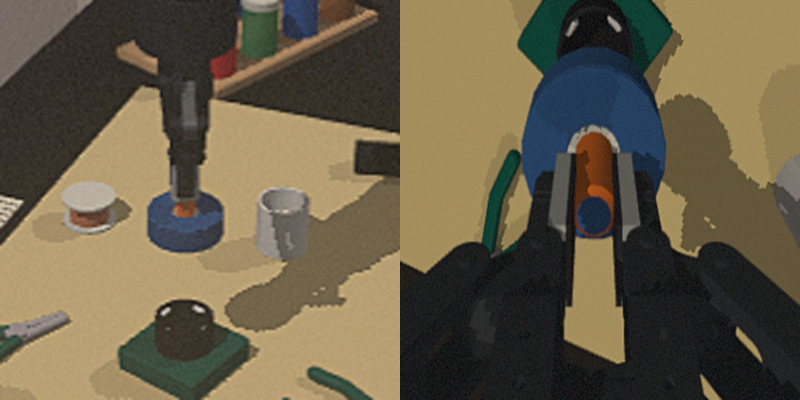

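Both lids are up together, and the holder collar is left empty. Now I measure the lid-to-tin offset in every camera.

```bash
cat > meas.py <<'E'
from h import *
import sys
np.set_printoptions(precision=4,suppress=True)
o=telemetry.get_obs();P=np.array(o['position']);dz=P[2]-.0387;print(P,o['ft_force'])
for n in("top","side","wrist"):
    p=viewer.camera(n);m=masks(p);r={}
    for k,a in dict(tin=(m['gray'],.549,-.218,.0245,.003,.053),lid=(m['blue'],P[0],P[1],.03,.039+dz,.060+dz)).items():
        try: q,s,mm=fit(p,*a);r[k]=q;print(n,k,q,round(s,3),mm.sum())
        except Exception as e: print(n,k,e)
    if len(r)==2: print('  diff',r['tin']-r['lid'])
E
python3 meas.py
```

```text
[ 0.5695 -0.0193  0.1353] [-0.4551  0.5274 -1.1624]
top tin [ 0.5482 -0.2209] 0.962 540
top lid [ 0.5695 -0.0193] 0.0 183
  diff [-0.0213 -0.2016]
side tin [ 0.5474 -0.2172] 0.959 574
side lid [ 0.5695 -0.0193] 0.0 245
  diff [-0.0221 -0.198 ]
wrist tin [ 0.5477 -0.2197] 0.979 3538
wrist lid [ 0.5692 -0.0191] 0.785 8459
  diff [-0.0215 -0.2005]
```

```bash
python3 -m crank '[[1,[-0.2,-1.0,0],[0,0,0]],[1,[-0.2,-2.0,0],[0,0,0]],[1,[-0.2,-2.2,0],[0,0,0]],[1,[-0.2,-2.2,0],[0,0,0]],[1,[-0.2,-2.2,0],[0,0,0]],[1,[-0.2,-2.2,0],[0,0,0]],[1,[-0.2,-2.2,0],[0,0,0]],[1,[-0.2,-2.2,0],[0,0,0]],[1,[-0.2,-2.0,0],[0,0,0]],[1,[-0.2,-1.2,0],[0,0,0]],[1,[-0.2,-0.6,0],[0,0,0]],[1,[0,0,0],[0,0,0]]]' 60
python3 -m crank '[[1,[0,0,-0.5],[0,0,0]],[1,[0,0,-1],[0,0,0]],[1,[0,0,-1],[0,0,0]],[1,[0,0,-1],[0,0,0]],[1,[0,0,-0.5],[0,0,0]],[1,[0,0,0],[0,0,0]],[1,[0,0,0],[0,0,0]],[1,[0,0,0],[0,0,0]]]'
python3 - <<'E'
from h import *
o=telemetry.get_obs();print(o['position'])
s=viewer.camera("side");p=viewer.camera("wrist");np.save('s9.npy',s,allow_pickle=True)
u,v=map(int,proj(s,[.548,-.219,.08]));print(u,v)
a=s["frame"][v-40:v+40,u-40:u+40,::-1];b=p["frame"][160:400,160:480,::-1]
cv2.imwrite('pics/c9.png',np.hstack([cv2.resize(a,(400,400),interpolation=cv2.INTER_CUBIC),cv2.resize(b,(400,300),interpolation=cv2.INTER_CUBIC,dst=None).repeat(1,0) if 0 else cv2.copyMakeBorder(cv2.resize(b,(400,300)),0,100,0,0,cv2.BORDER_CONSTANT)]))
for X in([.548,-.2195,.053],[.548,-.2195,.003]): print(proj(s,X),proj(p,X))
E
python3 meas.py
```

```text
clock: 10.35
position: [0.5471, -0.2207, 0.1357]
ee_rot: [0.385, 0.593, -0.385, 0.593]
ft_force: [0.4, -0.4, -1.4]
grip_width: 0.159
clock: 11.02
position: [0.5482, -0.2192, 0.0963]
ee_rot: [0.384, 0.593, -0.384, 0.594]
ft_force: [-0.2, 0.2, -0.5]
grip_width: 0.155
[ 0.5481982  -0.21919977  0.09626262]
373 199
(np.float64(373.41592127004446), np.float64(209.44117291429248)) (np.float64(315.3493569461473), np.float64(250.87803583765006))
(np.float64(372.41446064708913), np.float64(227.29769061517715)) (np.float64(315.2509423277726), np.float64(229.6615926069933))
[ 0.5483 -0.2194  0.0965] [ 0.6266 -0.5492 -1.4492]
top tin [ 0.6767 -0.396 ] 0.025 23328
top lid [ 0.5483 -0.2194] 0.0 253
  diff [ 0.1284 -0.1767]
side tin [ 0.5474 -0.2173] 0.959 572
side lid [ 0.5526 -0.2493] 0.144 69
  diff [-0.0052  0.032 ]
wrist tin [ 0.5519 -0.2173] 0.437 2018
wrist lid [ 0.5473 -0.2194] 0.788 8492
  diff [0.0046 0.0021]
```

View pics/c9.png

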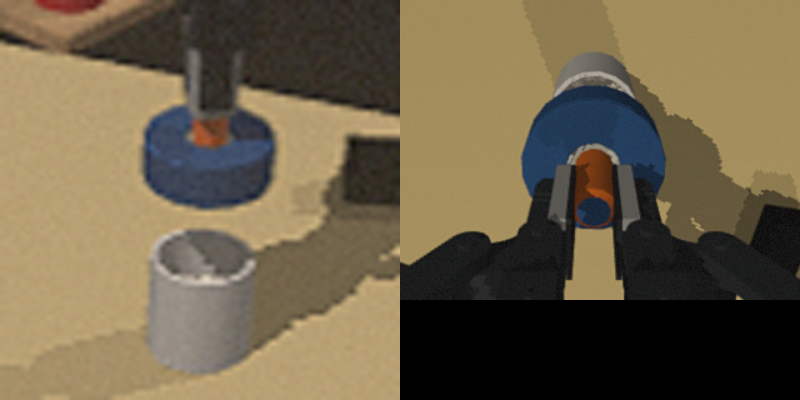

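Side: the lid is centred over the tin to within about 1 px once vertical parallax is accounted for. Wrist: lid at crop x 594, tin at 595. I lower to just above the rim, then creep.

```bash
python3 -m crank '[[1,[0,0,-0.4],[0,0,0]],[1,[0,0,-0.7],[0,0,0]],[1,[0,0,-0.7],[0,0,0]],[1,[0,0,-0.7],[0,0,0]],[1,[0,0,-0.6],[0,0,0]],[1,[0,0,-0.4],[0,0,0]],[1,[0,0,-0.2],[0,0,0]],[1,[0,0,0],[0,0,0]],[1,[0,0,0],[0,0,0]]]'
python3 -m crank '[[1,[0,0,-0.15],[0,0,0]],[1,[0,0,-0.15],[0,0,0]],[1,[0,0,-0.15],[0,0,0]],[1,[0,0,-0.15],[0,0,0]],[1,[0,0,-0.1],[0,0,0]],[1,[0,0,0],[0,0,0]]]'
```

```text
clock: 12.02
position: [0.548, -0.2192, 0.059]
ee_rot: [0.384, 0.594, -0.384, 0.594]
ft_force: [-0.9, 0.1, -0.8]
grip_width: 0.154
clock: 12.52
position: [0.5477, -0.2192, 0.0516]
ee_rot: [0.384, 0.594, -0.384, 0.593]
ft_force: [0.3, -0.8, -1.6]
grip_width: 0.157
```

```bash
python3 -m crank '[[1,[0,0,-0.15],[0,0,0]],[1,[0,0,-0.15],[0,0,0]],[1,[0,0,-0.15],[0,0,0]],[1,[0,0,-0.15],[0,0,0]],[1,[0,0,0],[0,0,0]],[1,[0,0,0],[0,0,0]]]'
python3 -m crank '[[1,[0,0,-0.1],[0,0,0]],[1,[0,0,-0.1],[0,0,0]],[1,[0,0,-0.1],[0,0,0]],[1,[0,0,0],[0,0,0]],[1,[0,0,0],[0,0,0]]]'
```

```text
clock: 13.02
position: [0.5478, -0.2192, 0.0458]
ee_rot: [0.384, 0.594, -0.384, 0.594]
ft_force: [-0.7, -0.1, -0.5]
grip_width: 0.158
clock: 13.43
position: [0.5479, -0.2192, 0.0429]
ee_rot: [0.384, 0.594, -0.384, 0.594]
ft_force: [0.4, -0.5, -1.6]
grip_width: 0.158
```

```bash
python3 -m crank '[[1,[0,0,-0.1],[0,0,0]],[1,[0,0,-0.1],[0,0,0]],[1,[0,0,0],[0,0,0]],[1,[0,0,0],[0,0,0]]]'
python3 -m crank '[[1,[0,0,-0.1],[0,0,0]],[1,[0,0,0],[0,0,0]],[1,[0,0,0],[0,0,0]]]'
```

```text
clock: 13.77
position: [0.5478, -0.2192, 0.0408]
ee_rot: [0.384, 0.594, -0.384, 0.594]
ft_force: [-0.7, 0.0, -2.1]
grip_width: 0.156
clock: 14.02
position: [0.5478, -0.2193, 0.0399]
ee_rot: [0.384, 0.594, -0.384, 0.594]
ft_force: [-0.4, -0.0, -1.4]
grip_width: 0.154
```

```bash
python3 -m crank '[[1,[0,0,-0.1],[0,0,0]],[1,[0,0,0],[0,0,0]],[1,[0,0,0],[0,0,0]]]'
python3 -m crank '[[1,[0,0,-0.05],[0,0,0]],[1,[0,0,0],[0,0,0]],[1,[0,0,0],[0,0,0]]]'
python3 -m crank '[[1,[0,0,-0.05],[0,0,0]],[1,[0,0,0],[0,0,0]],[1,[0,0,0],[0,0,0]]]'
```

```text
clock: 14.27
position: [0.5479, -0.2192, 0.0389]
ee_rot: [0.384, 0.594, -0.384, 0.594]
ft_force: [0.5, -0.2, -1.7]
grip_width: 0.156
clock: 14.52
position: [0.548, -0.2193, 0.0387]
ee_rot: [0.384, 0.593, -0.384, 0.594]
ft_force: [-0.4, 0.3, 3.2]
grip_width: 0.154
clock: 14.77
position: [0.5482, -0.2193, 0.0387]
ee_rot: [0.384, 0.593, -0.384, 0.594]
ft_force: [-2.5, 1.0, 6.3]
grip_width: 0.157
```

Contact came at z = 0.0387, the same reading as when seated in the holder, with Fz rising to 6 N, so the lids are seated. I ease off, open, and check.

```bash
python3 -m crank '[[1,[0,0,0.05],[0,0,0]],[1,[0,0,0],[0,0,0]],[0.75,[0,0,0],[0,0,0]],[0.75,[0,0,0],[0,0,0]],[0.4,[0,0,0],[0,0,0]],[0,[0,0,0],[0,0,0]],[0,[0,0,0],[0,0,0]],[0,[0,0,0],[0,0,0]],[0,[0,0,0],[0,0,0]]]' 20
cat > meas2.py <<'E'
from h import *
np.set_printoptions(precision=4,suppress=True)
o=telemetry.get_obs();P=np.array(o['position']);print(P,o['ft_force'],o['grip_width'])
p=viewer.camera("wrist");m=masks(p)
for n,a in dict(lid=(m['blue'],P[0],P[1],.03,.039,.060),knob=(m['orange'],P[0],P[1],.008,.060,.091)).items():
    q,s,mm=fit(p,*a);print(n,q,round(s,3),'TCP-frame diff',q-P[:2])
E
python3 meas2.py
```

```text
clock: 15.52
position: [0.5479, -0.2192, 0.0384]
ee_rot: [0.384, 0.594, -0.384, 0.594]
ft_force: [0.1, 0.5, -0.4]
grip_width: 0.934
[ 0.5479 -0.2192  0.0384] [ 0.0508  0.4881 -0.4335] 0.934216620863863
lid [ 0.5473 -0.2193] 0.955 TCP-frame diff [-0.0006 -0.0001]
knob [ 0.5489 -0.2186] 0.894 TCP-frame diff [0.001  0.0006]
```

Lid and knob are both within 1 mm of the tool axis. I descend around the skirt with the gripper open.

```bash
python3 -m crank '[[0,[0,0,-0.3],[0,0,0]],[0,[0,0,-0.4],[0,0,0]],[0,[0,0,-0.5],[0,0,0]],[0,[0,0,-0.5],[0,0,0]],[0,[0,0,-0.5],[0,0,0]],[0,[0,0,-0.4],[0,0,0]],[0,[0,0,-0.4],[0,0,0]],[0,[0,0,-0.3],[0,0,0]],[0,[0,0,0],[0,0,0]],[0,[0,0,0],[0,0,0]]]' 20
python3 - <<'E'
from h import *
o=telemetry.get_obs();print(o['position'],o['ft_force'])
s=viewer.camera("side");p=viewer.camera("wrist")
u,v=map(int,proj(s,[.548,-.219,.06]))
a=s["frame"][v-50:v+30,u-40:u+40,::-1];b=p["frame"][200:440,160:480,::-1]
cv2.imwrite('pics/c10.png',np.hstack([cv2.resize(a,(400,400),interpolation=cv2.INTER_CUBIC),cv2.copyMakeBorder(cv2.resize(b,(400,300)),0,100,0,0,cv2.BORDER_CONSTANT)]))
E
```

```text
clock: 16.4
position: [0.5478, -0.2192, 0.0053]
ee_rot: [0.384, 0.594, -0.384, 0.594]
ft_force: [0.6, 0.3, -0.7]
grip_width: 1.0
[ 0.54784618 -0.21920431  0.00532931] [ 0.62394335  0.33600488 -0.6763278 ]
```

View pics/c10.png

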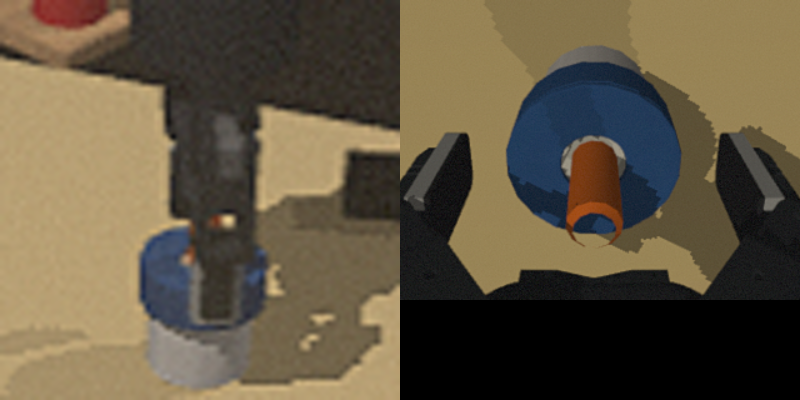

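The side crop shows the near tip at about (215,322), beside the lower part of the skirt. The lid sits level on the tin. I'll convert the tip pixel to a height.

Run:
```python
from h import *
s=np.load('s9.npy',allow_pickle=True).item()
u,v=map(int,proj(s,[.548,-.219,.06]));print(u,v)
print('target row',v-50+322*.2,'col',u-40+215*.2)
for off in (.0425,.050):
  for z in(.03,.04,.05,.06): print(off,z,np.round(proj(s,[.548-.41*off,-.219+.91*off,z]),1))
```

```text
373 206
target row 220.4 col 376.0
0.0425 0.03 [375.  228.1]
0.0425 0.04 [375.2 224.4]
0.0425 0.05 [375.5 220.7]
0.0425 0.06 [375.7 217. ]
0.05 0.03 [375.4 229.9]
0.05 0.04 [375.6 226.3]
0.05 0.05 [375.9 222.6]
0.05 0.06 [376.1 218.8]
```

```bash
python3 -m crank '[[0,[0,0,-0.2],[0,0,0]],[0,[0,0,-0.2],[0,0,0]],[0,[0,0,0],[0,0,0]],[0.15,[0,0,0],[0,0,0]],[0.2,[0,0,0],[0,0,0]],[0.25,[0,0,0],[0,0,0]],[0.3,[0,0,0],[0,0,0]],[0.35,[0,0,0],[0,0,0]],[0.4,[0,0,0],[0,0,0]],[0.6,[0,0,0],[0,0,0]],[1,[0,0,0],[0,0,0]],[1,[0,0,0],[0,0,0]]]' 30
python3 meas2.py
```

```text
clock: 17.5
position: [0.5481, -0.2193, 0.0019]
ee_rot: [0.384, 0.593, -0.384, 0.594]
ft_force: [-1.8, 0.8, 5.9]
grip_width: 0.689
[ 0.5481 -0.2193  0.0019] [-1.8136  0.82    5.8811] 0.6888606297851465
lid [ 0.5475 -0.2193] 0.956 TCP-frame diff [-0.0006 -0.    ]
knob [ 0.5498 -0.2186] 0.742 TCP-frame diff [0.0018 0.0006]
```

The gripper holds the skirt (width 0.689, about 59 mm), centred. I lift straight up slowly at first.

```bash
python3 -m crank '[[1,[0,0,0.1],[0,0,0]],[1,[0,0,0.1],[0,0,0]],[1,[0,0,0.2],[0,0,0]],[1,[0,0,0.2],[0,0,0]],[1,[0,0,0.3],[0,0,0]],[1,[0,0,0.4],[0,0,0]],[1,[0,0,0.5],[0,0,0]],[1,[0,0,0.6],[0,0,0]],[1,[0,0,0.6],[0,0,0]],[1,[0,0,0.6],[0,0,0]],[1,[0,0,0.6],[0,0,0]],[1,[0,0,0.6],[0,0,0]]]' 30
python3 -m crank '[[1,[0,0,0.8],[0,0,0]],[1,[0,0,1],[0,0,0]],[1,[0,0,1],[0,0,0]],[1,[0,0,1],[0,0,0]],[1,[0,0,1],[0,0,0]],[1,[0,0,1],[0,0,0]],[1,[0,0,0.8],[0,0,0]],[1,[0,0,0.6],[0,0,0]],[1,[0,0,0.3],[0,0,0]],[1,[0,0,0],[0,0,0]],[1,[0,0,0],[0,0,0]],[1,[0,0,0],[0,0,0]]]' 30
python3 - <<'E'
from h import *
np.set_printoptions(precision=4,suppress=True)
o=telemetry.get_obs();print(o['position'],o['ft_force'],o['grip_width'])
s=viewer.camera("side");p=viewer.camera("wrist")
for n in("inner_lid","outer_lid","tin"):
    for r in mark_of(n,s)[:2]: print(n,round(r["conf"],2),w(s,r["location"]))
u,v=map(int,proj(s,[.548,-.219,.09]))
a=s["frame"][v-55:v+45,u-50:u+50,::-1];b=p["frame"][120:420,160:480,::-1]
cv2.imwrite('pics/c11.png',np.hstack([cv2.resize(a,(400,400),interpolation=cv2.INTER_CUBIC),cv2.resize(b,(400,400))]))
E
```

```text
clock: 18.55
position: [0.548, -0.2193, 0.0502]
ee_rot: [0.384, 0.593, -0.384, 0.594]
ft_force: [-0.6, 0.4, -0.7]
grip_width: 0.687
clock: 19.55
position: [0.5476, -0.2191, 0.1238]
ee_rot: [0.384, 0.594, -0.384, 0.593]
ft_force: [0.1, 0.3, -0.8]
grip_width: 0.693
[ 0.5476 -0.2191  0.1238] [ 0.0881  0.2967 -0.7971] 0.6926851222923627
inner_lid 0.83 [ 0.5499 -0.2208  0.0517]
outer_lid 0.5 [ 0.5478 -0.2217  0.1779]
tin 0.58 [ 0.5471 -0.2197 -0.0005]
```

View pics/c11.png

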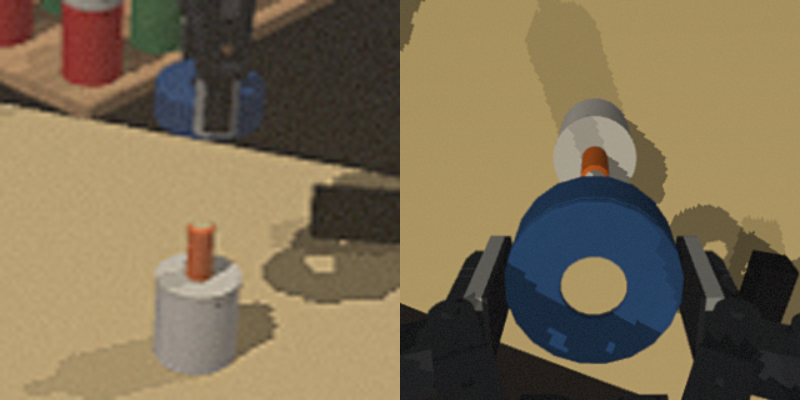

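The inner lid sits level on the tin with the knob upright. The outer lid is held level above it, its skirt edge about 70 mm above the knob top. Handing in.

```bash
python3 -c "
from workcell import manip,telemetry
o=telemetry.get_obs();print(o['clock'],max(map(abs,o['joint_velocities'])))
print(manip.hand_in())"
```

```text
19.8 0.0010386057831028683
the job is handed in; nothing more can be done
None
```

The job is handed in at 19.8 s of robot time, with the blue outer lid still held in the gripper over the tin. I pulled both lids out of the holder by the knob and lowered them onto the silver tin. Then I let go of the knob, gripped the skirt and lifted the outer lid off alone.

**Last checks:**
- **Seating:** contact came at a TCP height of 38.7 mm, the same reading as when the lids sat in the holder. The inner lid's origin was then seen at z ≈ 0.052 m, against 0.053 m expected.
- **Tin:** it is upright at about (0.547, -0.220), where it stood before.
- **Outer lid:** it is level and centred over the tin, with its skirt about 70 mm above the knob top. The arm was still (joint speed about 0.001 rad/s).
- **Other things on the bench:** I kept the path clear of them and saw none move in the views I took, but did not re-measure each one.

**What disagreed:** the real fingertips sit about 30 mm behind the stated TCP. My first grasp therefore closed on air just above the knob, touching nothing. I corrected the height from the camera views.

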